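Clear the sorting pan through its gated spout

TASK

Clear the lot on the sorting pan: with your fingertips slide the spout's gate fully open, sweep all four stones off the pan through the spout into the white tray below, then push the gate fully shut again so that the pan is ready for the next lot. Only push and sweep: do not pinch or pick up the stones or press hard on them, leave the tray where it stands under the spout, and do not disturb the things lying around.

Things in the scene. Friction and masses are not known exactly. Their poses are not given: they have to be found in the camera images.
- sorting_pan: Fixed sheet-metal pan on four short legs. Origin on the worktop (z 0) under its middle. Its flat floor is 40 mm above the worktop, rim top 64 mm, sheet 3 mm. Pan frame: the spout points to -y; x runs across it, away from the robot. Floor inside: x -64..64 mm, y -55..95 mm; then the side walls close in evenly to x -50..50 mm at y -130 mm, where the spout begins.
- spout (a point): Middle of the spout's lip, on the floor's level (pan frame 0, -160, 40 mm); same axes as the pan. The spout is 100 mm wide and runs straight from y -130 mm to the gate at y -153 mm and the open lip at y -160 mm.
- gate (a joint): Slide gate across the spout, m: 0 shut (against its stop), 0.110 fully open (against its stop). It slides level along the pan's x axis, towards -x as it opens. It starts shut or nearly so, and stays where it is left; about 2 to 3 N move it.
- gate_tab (a point): Middle of the upper edge of the gate's upright tab, 90 mm above the worktop. The tab is 4 mm thick along the pan's x, 24 mm wide along its y, and stands free from 66 to 91 mm above the worktop. Pan frame: x = minus the joint value, y = -153 mm. Push on its +x face to open, on its -x face to shut.
- white_tray: White plastic tray, 141 (x) x 151 (y) x 28 mm, loose on the worktop with its rim under the spout; the lip reaches about 20 mm over the inside of the tray. Origin at the middle of its underside; floor 3 mm thick, inside about 124 x 134 mm.
- stone_00: Rough turquoise stone, about 23x26x21 mm, 13 to 35 g, loose on the pan floor. Origin at the middle of its underside as it first lies (it may roll over when pushed; the origin then lies elsewhere on its skin).
- stone_05: Rough turquoise stone, about 24x25x18 mm, 13 to 35 g, loose on the pan floor. Origin at the middle of its underside as it first lies (it may roll over when pushed; the origin then lies elsewhere on its skin).
- stone_07: Rough turquoise stone, about 17x28x19 mm, 13 to 35 g, loose on the pan floor. Origin at the middle of its underside as it first lies (it may roll over when pushed; the origin then lies elsewhere on its skin).
- stone_10: Rough turquoise stone, about 22x27x19 mm, 13 to 35 g, loose on the pan floor. Origin at the middle of its underside as it first lies (it may roll over when pushed; the origin then lies elsewhere on its skin).
- wax_bar_green: Bystander, loose on the worktop: green bar of polishing compound, 34x88x28 mm, lying along its y, behind the tray. Origin at the middle of its underside.
- wax_bar_white: Bystander, loose on the worktop: off-white bar of polishing compound, 32x72x26 mm, lying along its y, beside the funnel, nearer the robot. Origin at the middle of its underside.
- powder_pot: Bystander, loose on the worktop: closed pot, 56 mm across, 52 mm high, standing left of the pan. Origin at the middle of its underside.
- bob: Bystander, loose on the worktop: felt bob on a shank, 21x62x21 mm, lying along its y, just behind the spout. Origin at the middle of its underside.
- torch: Bystander, loose on the worktop: black pocket torch, 25x78x25 mm, lying along its y, behind the pan. Origin at the middle of its underside.

How it is judged:
On the way, in this order (a step that is already met when the one before it is completed fails the run):
1. the gate is slid fully open (to within 8 mm of its stop) (value of joint gate above 0.102 m), for 0.1 s.
2. all four stones lie in the white tray, with the gate open (x of stone_00 in the frame of white_tray between -0.062 and 0.062 m and y of stone_00 in the frame of white_tray between -0.067 and 0.067 m and (height (world z) of stone_00 below 0.036 m or (y of stone_00 in the frame of spout below -0.012 m and height (world z) of stone_00 below 0.06 m)) and x of stone_05 in the frame of white_tray between -0.062 and 0.062 m and y of stone_05 in the frame of white_tray between -0.067 and 0.067 m and (height (world z) of stone_05 below 0.036 m or (y of stone_05 in the frame of spout below -0.012 m and height (world z) of stone_05 below 0.06 m)) and x of stone_07 in the frame of white_tray between -0.062 and 0.062 m and y of stone_07 in the frame of white_tray between -0.067 and 0.067 m and (height (world z) of stone_07 below 0.036 m or (y of stone_07 in the frame of spout below -0.012 m and height (world z) of stone_07 below 0.06 m)) and x of stone_10 in the frame of white_tray between -0.062 and 0.062 m and y of stone_10 in the frame of white_tray between -0.067 and 0.067 m and (height (world z) of stone_10 below 0.036 m or (y of stone_10 in the frame of spout below -0.012 m and height (world z) of stone_10 below 0.06 m)) and value of joint gate above 0.05 m), for 0.2 s.
At the end, for the whole second after the job is handed in: All four stones lie at rest in the white tray, inside its walls and off the spout, and the gate is shut to within 6 mm (x of stone_00 in the frame of white_tray between -0.062 and 0.062 m and y of stone_00 in the frame of white_tray between -0.067 and 0.067 m and (height (world z) of stone_00 below 0.036 m or (y of stone_00 in the frame of spout below -0.012 m and height (world z) of stone_00 below 0.06 m)) and x of stone_05 in the frame of white_tray between -0.062 and 0.062 m and y of stone_05 in the frame of white_tray between -0.067 and 0.067 m and (height (world z) of stone_05 below 0.036 m or (y of stone_05 in the frame of spout below -0.012 m and height (world z) of stone_05 below 0.06 m)) and x of stone_07 in the frame of white_tray between -0.062 and 0.062 m and y of stone_07 in the frame of white_tray between -0.067 and 0.067 m and (height (world z) of stone_07 below 0.036 m or (y of stone_07 in the frame of spout below -0.012 m and height (world z) of stone_07 below 0.06 m)) and x of stone_10 in the frame of white_tray between -0.062 and 0.062 m and y of stone_10 in the frame of white_tray between -0.067 and 0.067 m and (height (world z) of stone_10 below 0.036 m or (y of stone_10 in the frame of spout below -0.012 m and height (world z) of stone_10 below 0.06 m)) and value of joint gate below 0.006 m and linear speed of each of stone_00, stone_05, stone_07, stone_10 below 0.03 m/s); the robot touches nothing.
It fails at once if a stone was picked up (its origin more than 40 mm above the pan floor) (height (world z) of any of stone_00, stone_05, stone_07, stone_10 above 0.08 m).
It fails at once if a stone was pinched or pressed with more than 30 N (contact force between the fingers and stone_00 above 30 N or contact force between the fingers and stone_05 above 30 N or contact force between the fingers and stone_07 above 30 N or contact force between the fingers and stone_10 above 30 N).
It fails at once if the tray was moved by more than 25 mm (distance of white_tray from where it was at the start of the episode above 0.025 m).
It fails at once if a bystander was moved by more than 20 mm (distance of any of wax_bar_green, wax_bar_white, powder_pot, bob, torch from where it was at the start of the episode above 0.02 m).
It also fails if it takes over 67 s, if anything falls off the work surface, if the arm or the gripper's body presses on something with over 40 N, if the wrist force passes 120 N, or if a joint passes its speed limit or range.

ROBOT

A 6-joint arm with a two-finger parallel gripper is mounted at the origin on a cart in front of the work surface, level with it; the furniture and walls round the work are solid. World frame = base frame: x ahead of the robot, y to its left, z up, the work surface at z = 0. Lengths are in m, angles in rad, forces in N, time in s.
With the tool pointing down it reaches from about 0.35 to 0.85 m from the base axis. Payload 8.1 kg.
Tool frame: the origin (TCP) lies at the very end of the fingers, on their centre line; the grasp point (between the pads) lies 19 mm behind it; z points along the fingers, y is the line along which they close (so a half turn about z gives the same grasp; the last joint's range is limited). The gripper opens to 93 mm and grips with 3 to 60 N. Pads are 15 mm wide; open, the fingers measure 128 mm over their backs; the gripper's body (75 mm by 188 mm) begins 65 mm behind the grasp point.
Start: joints at [1.159, 0.13, 1.488, -0, 1.523, -0.085], TCP at [0.193, 0.568, 0.219] pointing down, gripper open.
Joint ranges: [-2.96, 2.96], [-0.89, 2.26], [0.02, 2.5], [-1.34, 4.48], [0, 2.73], [-2.66, 2.66]. Speed limits (rad/s): [2.39, 2.39, 2.79, 3.14, 3.14, 3.14].

INTERFACE

Orientations are given as a rotation vector (axis times angle).
In Python, from plant import monitor, eyes, ticket gives the robot as it stands.
- The arm moves only by the tool arm_command, never from a script. Its argument "deltas" is a list that holds one entry, the list of rows, each a list of 6 numbers: the shift along the world's x, y, z in cm, then the turn, a rotation vector about the world's x, y, z in degrees. In form: [[[tx, ty, tz, rx, ry, rz], ...]]. A call has 1 to 12 rows; each row shifts and turns the commanded pose from where the row before left it; what a row does not reach is not made up. A row lasts 1/12 s, in which the tool goes at most 41.7 mm and 7.16 degrees, less where a joint would pass 70% of its speed; a pose out of reach is approached as far as the arm can. A call is refused whole if a number of a shift passes 4.17 or a number of a turn 7.16, either way. A call with a gripper value outside its range is refused whole. "gripper" is the opening, from -1 (shut) to 1 (fully open), set as the call begins (left out, the last holds). The fingers move at their own pace and stop on an object; "squeeze" is the grip in N (left out, the last holds). Time passes only in rows, so rows that do not move let the fingers close. It gives the time, the measured TCP pose, the force, the opening and the grip force at its end, in the units of the state.
- monitor.read_state(): the state, without advancing time (a new reading comes with each control period).
- eyes.read_camera(name): name is "scene" or "side" or "wrist"; returns the picture (480x640x3 uint8, blue, green, red); there is no depth.
- eyes.camera_model(name): a dict with "fx", "fy", "cx", "cy" (pixels), "k1" (the pictures are not rectified: a ray, as slopes to the right and down, at radius r is drawn at 1 + k1 r^2 times it, then the intrinsics apply), "rvec" (rotation vector, rad) and "tvec" (3), from world to camera coordinates, as OpenCV has them. Camera axes: x right, y down, z forward; pixel columns grow to the right and rows downward; lengths in m; the calibration is good to about 2 mm. A picture is of the moment at which its call begins: read the wrist's pose just before it. camera_model takes no time and is no camera call; for the wrist camera it gives the pose at the moment of the call.
- ticket.close_job(): hands the job in; it is judged then, once.
The state is a dict: "t": time; "q": joint angles; "dq": joint speeds; "joint_torque": joint torques, N m; "tool_pos": TCP position; "orientation": TCP orientation; "force": force on the tool from outside, world axes, zero at the start; "wrist_torque": the same for the moment, N m; "opening": finger opening in m; "gripper_force": force on a finger pad.
Only numpy, scipy, OpenCV 4.12 (cv2) and the standard library are available. Lean on these libraries where they do the work, as an engineer would, in place of code of your own. Each camera call takes 0.05 s, during which the arm holds its last target. There are 200 camera calls.

## Working session

There is one attempt and no reset: what is moved stays moved. The work goes in short steps, Python scripts to look and compute and a tool call to move; the robot and the scene stay as the last step left them, time stands still between calls to the robot, and variables do not carry over. Pictures are saved under pics/ and viewed, at most 10 in all, crops included, and the job is handed in when it is done.

Besides the shell and the picture viewer there is one more tool, called as a command line: name --argument value ..., lists and objects as JSON in quotes. arm_command: Moves the arm, as the interface text tells. Its arguments: {"type":"object","properties":{"deltas":{"type":"array"},"gripper":{"type":"number"},"squeeze":{"type":"number"}},"required":["deltas"]}

```bash
mkdir -p pics
cat > h.py <<'E'
import numpy as np, cv2
from plant import monitor, eyes, ticket
def snap(n,f):
    m=eyes.camera_model(n); im=eyes.read_camera(n); cv2.imwrite('pics/'+f,im); return im,m
def ray(m,u,v):
    K=np.array([[m['fx'],0,m['cx']],[0,m['fy'],m['cy']],[0,0,1.]])
    p=cv2.undistortPoints(np.array([[[u,v]]],float),K,np.array([m['k1'],0,0,0,0.]))[0,0]
    R=cv2.Rodrigues(np.array(m['rvec'],float))[0]; t=np.array(m['tvec'],float)
    return -R.T@t, R.T@np.array([p[0],p[1],1])
def at(m,u,v,z):
    c,d=ray(m,u,v); return c+d*(z-c[2])/d[2]
def px(m,P):
    K=np.array([[m['fx'],0,m['cx']],[0,m['fy'],m['cy']],[0,0,1.]])
    return cv2.projectPoints(np.array(P,float).reshape(-1,3),np.array(m['rvec'],float),np.array(m['tvec'],float),K,np.array([m['k1'],0,0,0,0.]))[0][:,0]
E
python3 - <<'E'
from h import *
for n in('scene','side'):
    im,m=snap(n,n+'0.png'); print(n,m, ray(m,320,240))
s=monitor.read_state();print(s)
E
```

```text
scene {'fx': 559.6549242758093, 'fy': 559.6549242758093, 'cx': 314.00703698870535, 'cy': 237.93878885181047, 'k1': -0.026574232907510403, 'rvec': array([ 2.05598986, -0.71859814,  0.3934838 ]), 'tvec': array([-0.54351264,  0.1968387 ,  0.80989397])} (array([ 0.06689424, -0.78238787,  0.61112526]), array([ 0.53118017,  0.64318874, -0.55161953]))
side {'fx': 590.9019783560684, 'fy': 590.9019783560684, 'cx': 301.17035482074476, 'cy': 241.65721312603637, 'k1': -0.00401916523401875, 'rvec': array([ 2.49514694,  0.60804037, -0.1968357 ]), 'tvec': array([-0.4138585 , -0.27590953,  1.32350649])} (array([ 0.82012706, -0.65645589,  0.94632532]), array([-0.23591319,  0.5029591 , -0.83210602]))
{'t': 0.1, 'q': array([ 1.15859253e+00,  1.31095537e-01,  1.48915079e+00, -3.29797835e-05,
        1.52299498e+00, -8.53667911e-02]), 'dq': array([-0.00034406, -0.00102462, -0.00188738, -0.00024198,  0.00020071,
        0.00145155]), 'joint_torque': array([ 1.45853170e-03, -5.61331558e+01, -4.93101239e+01,  7.71080889e-02,
        2.87414395e-02,  3.02476359e-06]), 'tool_pos': array([0.192398  , 0.56778228, 0.21769719]), 'orientation': array([-5.11048842e-01, -3.09936723e+00,  2.52240176e-03]), 'force': array([-0.25111933,  0.16157594, -0.90801002]), 'wrist_torque': array([-0.02902539,  0.0105391 , -0.00125504]), 'gripper_force': 0.0, 'opening': 0.09288920333144722}
```

View pics/scene0.png

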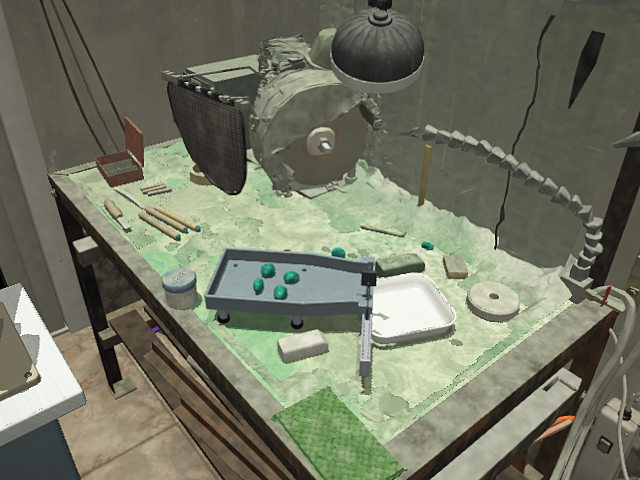

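View pics/side0.png

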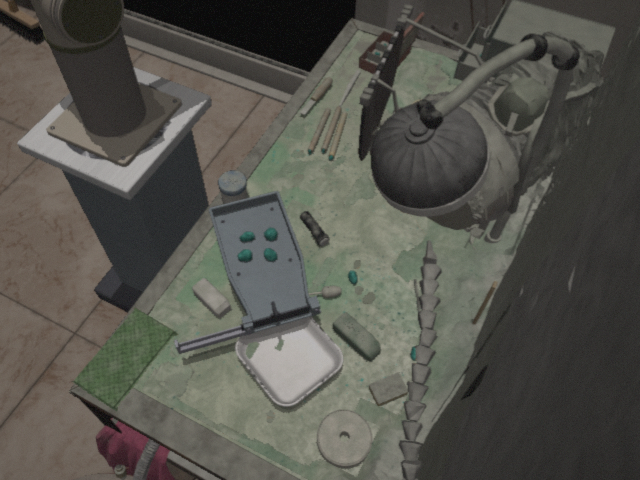

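The scene view shows the pan (205–375, 248–320) with four stones near (268,270), (291,278), (258,286), (280,293). The side view shows the pan (215–315, 195–335), the gate tab near (275,310) and the tray below it.

Run:
```python
import cv2
a=cv2.imread('pics/side0.png')[185:415,175:385]; b=cv2.imread('pics/scene0.png')[235:385,195:465]
cv2.imwrite('pics/c1.png',cv2.resize(a,None,fx=2.6,fy=2.6,interpolation=cv2.INTER_CUBIC))
cv2.imwrite('pics/c2.png',cv2.resize(b,None,fx=2.9,fy=2.9,interpolation=cv2.INTER_CUBIC))
```

```text
(no output)
```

View pics/c1.png

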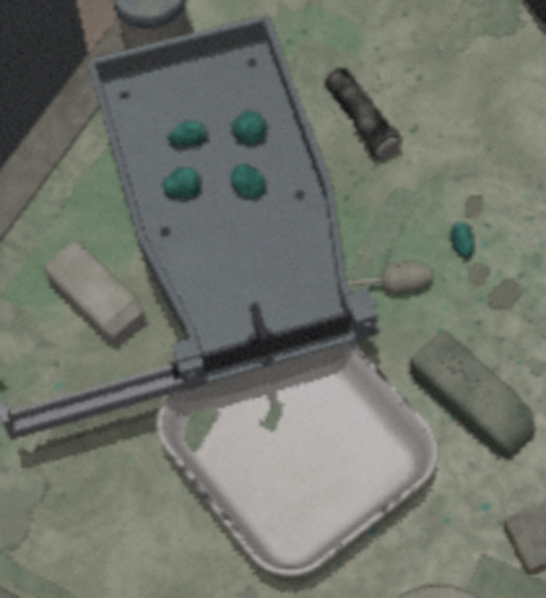

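View pics/c2.png

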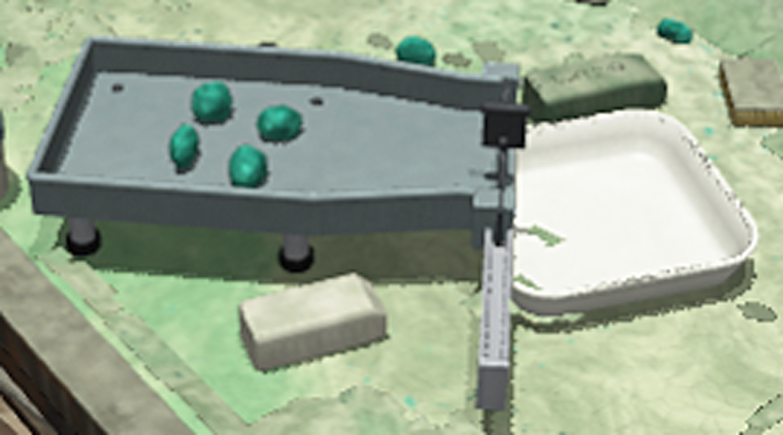

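Crop 1: rim corners are (93,63) and (267,20), bends are (140,240) and (333,190), and the tab is at about (256,305). Crop 2: rim corners are (33,178) and (90,40), the bend is (312,200), and the tab's top edge is at about (504,106). The stones are clear in both.

```bash
cat > fit.py <<'E'
from h import *
from scipy.optimize import least_squares
ms,mc=eyes.camera_model('side'),eyes.camera_model('scene')
S=lambda u,v:(u/2.6+175,v/2.6+185)
C=lambda u,v:(u/2.9+195,v/2.9+235)
obs=[(ms,S(93,63),(-.067,.098,.064)),(ms,S(267,20),(.067,.098,.064)),(ms,S(140,240),(-.067,-.055,.064)),(ms,S(333,190),(.067,-.055,.064)),
(mc,C(33,178),(-.067,.098,.064)),(mc,C(90,40),(.067,.098,.064)),(mc,C(312,200),(-.067,-.055,.064))]
def W(p,P):
    c,s=np.cos(p[2]),np.sin(p[2]); P=np.array(P); return np.array([p[0]+c*P[0]-s*P[1],p[1]+s*P[0]+c*P[1],P[2]])
f=lambda p:np.concatenate([px(m,W(p,P))[0]-o for m,o,P in obs])
r=least_squares(f,[.5,0,0],loss='soft_l1')
if __name__=='__main__':
    p=r.x;print(p,np.degrees(p[2]));print(f(p).reshape(-1,2).round(1))
    inv=lambda w:np.array([[np.cos(p[2]),np.sin(p[2])],[-np.sin(p[2]),np.cos(p[2])]])@(w[:2]-p[:2])
    for l in [(188,134),(250,128),(182,184),(249,181)]: print('side',inv(at(ms,*S(*l),.049)).round(4))
    for l in [(211,103),(280,123),(184,147),(249,166)]: print('scene',inv(at(mc,*C(*l),.049)).round(4))
    print('tab', px(mc,W(p,(0,-.153,.09))),C(504,106),inv(at(mc,*C(504,106),.091)),inv(at(ms,*S(256,305),.091)))
    w=lambda *q:W(p,q).round(4)
    print('tab',w(0,-.153,.09),'spout',w(0,-.16,.04),'back',w(0,.095,.04))
    for n,l in dict(bobtip=(425,280),greenA=(440,340),potc=(150,5)).items(): print(n,at(ms,*S(*l),.02).round(3))
    for n,l in dict(tA=(160,420),tB=(437,450),tC=(290,573)).items(): print(n,at(ms,*S(*l),.028).round(3))
E
python3 fit.py
```

```text
[ 0.47309536 -0.17855401  0.78378941] 44.90782545011203
[[-1.4  0.4]
 [ 0.8 -0.3]
 [-0.3  0.2]
 [-0.4 -0.6]
 [-1.1 -0.3]
 [ 0.3 -1.4]
 [ 1.4 -0.3]]
side [-0.0135  0.0281]
side [0.0296 0.0197]
side [-0.0279 -0.011 ]
side [ 0.0169 -0.0228]
scene [0.0292 0.0188]
scene [ 0.015  -0.0237]
scene [-0.0131  0.0263]
scene [-0.0255 -0.0124]
tab [[371.25661583 268.23506554]] (368.7931034482759, 271.55172413793105) [-0.01052971 -0.14940716] [-0.00885586 -0.13875269]
tab [ 0.5811 -0.2869  0.09  ] spout [ 0.5861 -0.2919  0.04  ] back [ 0.406  -0.1113  0.04  ]
bobtip [ 0.637 -0.182  0.02 ]
greenA [ 0.666 -0.219  0.02 ]
potc [ 0.344 -0.062  0.02 ]
tA [ 0.531 -0.356  0.028]
tB [ 0.698 -0.293  0.028]
tC [ 0.653 -0.406  0.028]
```

arm_command --deltas '[[[1.6, -3.3, 0, 0, 0, -2.2], [1.6, -3.3, 0, 0, 0, -2.2], [1.6, -3.3, 0, 0, 0, -2.2], [1.6, -3.3, 0, 0, 0, -2.2], [1.6, -3.3, 0, 0, 0, -2.2], [1.6, -3.3, 0, 0, 0, -2.2], [1.6, -3.3, 0, 0, 0, -2.2], [1.6, -3.3, 0, 0, 0, -2.2], [1.6, -3.3, 0, 0, 0, -2.2], [1.6, -3.3, 0, 0, 0, -2.2], [1.6, -3.3, 0, 0, 0, -2.2], [1.6, -3.3, 0, 0, 0, -2.3]]]' --gripper -1 --squeeze 20

```text
t: 1.1
tool_pos: [0.3848, 0.1705, 0.2184]
orientation: [-1.21, -2.899, -0.0]
force: [0.8, 0.3, 0.7]
opening: 0.0176
gripper_force: 0.0
```

arm_command --deltas '[[[1.6, -3.3, 0, 0, 0, 0], [1.6, -3.3, 0, 0, 0, 0], [1.6, -3.3, 0, 0, 0, 0], [1.6, -3.3, 0, 0, 0, 0], [1.6, -3.3, 0, 0, 0, 0], [1.6, -3.3, 0, 0, 0, 0], [1.6, -3.3, 0, 0, 0, 0], [1.6, -3.3, 0, 0, 0, 0], [1.6, -3.3, 0, 0, 0, 0], [1.6, -3.3, 0, 0, 0, 0], [1.6, -3.3, 0, 0, 0, 0], [0, 0, 0, 0, 0, 0]]]'

```text
t: 2.1
tool_pos: [0.5612, -0.1961, 0.2165]
orientation: [-1.213, -2.896, 0.003]
force: [0.4, -0.1, -0.5]
opening: 0.0004
gripper_force: 0.0
```

arm_command --deltas '[[[1.6, -2.8, -1, 0, 0, 0], [1.6, -2.8, -1, 0, 0, 0], [0.8, -1.5, -3, 0, 0, 0], [0, 0, -3, 0, 0, 0], [0, 0, 0, 0, 0, 0], [0, 0, 0, 0, 0, 0]]]'

```text
t: 2.6
tool_pos: [0.5986, -0.2605, 0.1359]
orientation: [-1.206, -2.894, -0.001]
force: [0.5, -0.9, 0.4]
opening: 0.0004
gripper_force: 0.0
```

Run:
```python
from h import *
from fit import r,W
s=monitor.read_state();print(s['tool_pos'],s['force'])
a,_=snap('scene','s1.png');b,_=snap('side','d1.png')
a=cv2.resize(a[200:350,290:440],None,fx=2.6,fy=2.6,interpolation=2);b=cv2.resize(b[230:380,200:350],None,fx=2.6,fy=2.6,interpolation=2)
cv2.imwrite('pics/m1.png',np.hstack([a,b]))
```

```text
[ 0.59855    -0.26048727  0.13587364] [ 0.47112092 -0.8787679   0.37396444]
```

View pics/m1.png

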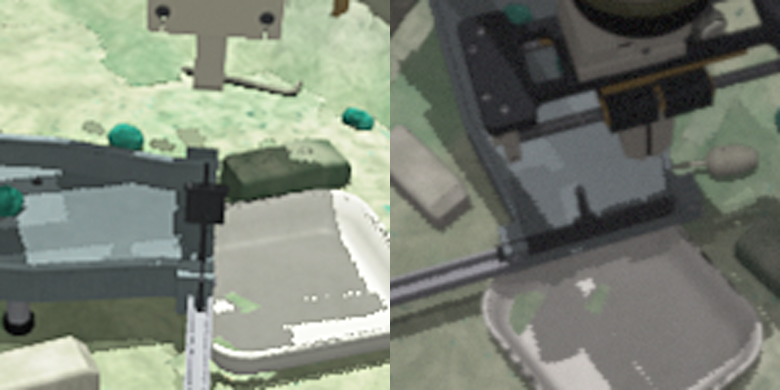

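The tab (dark square at (205,205) in the left crop) is clear of the fingers, which are on its +x side. Next I lower them and push.

arm_command --deltas '[[[0.4, -0.5, -2, 0, 0, 0], [0, 0, -2, 0, 0, 0], [0, 0, -2.2, 0, 0, 0], [0, 0, 0, 0, 0, 0], [-0.7, -0.7, 0, 0, 0, 0], [-0.7, -0.7, 0, 0, 0, 0], [-0.7, -0.7, 0, 0, 0, 0], [-0.7, -0.7, 0, 0, 0, 0], [-0.7, -0.7, 0, 0, 0, 0], [-0.7, -0.7, 0, 0, 0, 0]]]'

```text
t: 3.53
tool_pos: [0.5633, -0.3104, 0.0794]
orientation: [1.207, 2.896, -0.001]
force: [1.4, 3.1, 7.7]
opening: 0.0001
gripper_force: 3.5
```

arm_command --deltas '[[[0, 0, 0.0, 0, 0, 0], [0, 0, 0, 0, 0, 0]]]'

```text
t: 3.7
tool_pos: [0.5625, -0.3108, 0.0786]
orientation: [1.209, 2.896, -0.001]
force: [0.1, -0.4, 2.6]
opening: 0.0004
gripper_force: 0.9
```

Run:
```python
from h import *
s=monitor.read_state();print(s['tool_pos'],s['force'],s['wrist_torque'])
a,_=snap('scene','s2.png');b,_=snap('side','d2.png')
a=cv2.resize(a[200:350,290:440],None,fx=2.6,fy=2.6,interpolation=2);b=cv2.resize(b[230:380,200:350],None,fx=2.6,fy=2.6,interpolation=2)
cv2.imwrite('pics/m2.png',np.hstack([a,b]))
```

```text
[ 0.5625041  -0.31075091  0.07862208] [ 0.07257833 -0.38906919  2.61539958] [-0.06973685 -0.11535296  0.01184478]
```

View pics/m2.png

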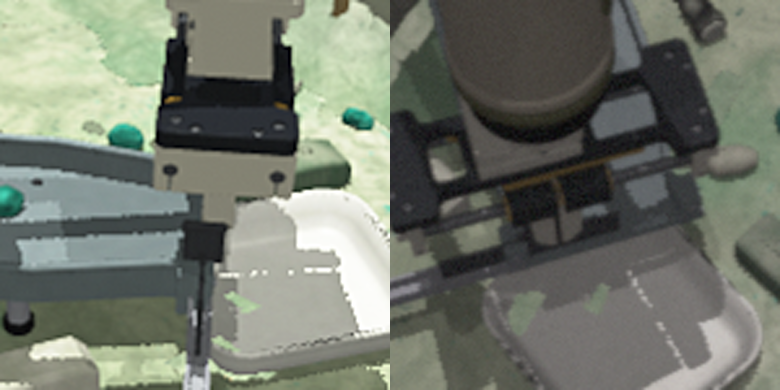

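The gate follows: the tab moved from (205,205) to (205,242) in the left crop, with the fingers behind it.

arm_command --deltas '[[[-0.8, -0.6, 0, 0, 0, 0], [-0.8, -0.6, 0, 0, 0, 0], [-0.7, -0.7, 0, 0, 0, 0], [-0.7, -0.7, 0, 0, 0, 0], [-0.7, -0.7, 0, 0, 0, 0], [-0.5, -0.5, 0, 0, 0, 0], [-0.2, -0.2, 0, 0, 0, 0], [0, 0, 0, 0, 0, 0], [0, 0, 0, 0, 0, 0]]]'

```text
t: 4.55
tool_pos: [0.5179, -0.3488, 0.0762]
orientation: [-1.208, -2.899, 0.0]
force: [0.5, 0.0, 0.1]
opening: 0.0004
gripper_force: 0.0
```

arm_command --deltas '[[[-0.1, -0.1, 0, 0, 0, 0], [-0.1, -0.1, 0, 0, 0, 0], [-0.1, -0.1, 0, 0, 0, 0], [0, 0, 0, 0, 0, 0], [0, 0, 0, 0, 0, 0]]]'

```text
t: 4.97
tool_pos: [0.5155, -0.3513, 0.0763]
orientation: [-1.207, -2.9, -0.001]
force: [2.0, 1.5, -0.7]
opening: 0.0007
gripper_force: 1.1
```

arm_command --deltas '[[[-0.15, -0.15, 0, 0, 0, 0], [-0.15, -0.15, 0, 0, 0, 0], [-0.15, -0.15, 0, 0, 0, 0], [0, 0, 0, 0, 0, 0], [0, 0, 0, 0, 0, 0]]]'

```text
t: 5.38
tool_pos: [0.5149, -0.3518, 0.0765]
orientation: [1.204, 2.898, 0.012]
force: [18.6, 17.8, -3.4]
opening: 0.0008
gripper_force: 12.2
```

The force rose to 25 N against the stop at TCP pan x of about −0.093, so the gate is fully open. Now to the back of the pan.

arm_command --deltas '[[[0.5, 0.5, 0, 0, 0, 0], [0.3, 0.3, 2, 0, 0, 0], [0, 0, 3, 0, 0, 0], [-1, 3, 0.5, 0, 0, 0], [-1, 3, 0, 0, 0, 0], [-1, 3, 0, 0, 0, 0], [-1, 3, 0, 0, 0, 0], [-1, 3, 0, 0, 0, 0], [-1, 3, 0, 0, 0, 0], [-1, 3, 0, 0, 0, 0], [-1, 2.4, 0, 0, 0, 0], [0, 0, 0, 0, 0, 0]]]' --gripper -0.7

```text
t: 6.38
tool_pos: [0.4376, -0.111, 0.1315]
orientation: [-1.204, -2.901, -0.001]
force: [-0.9, 0.3, -0.0]
opening: 0.0137
gripper_force: 0.0
```

arm_command --deltas '[[[0, 0, 0, 0, 0, 0], [0, 0, 0, 0, 0, 0]]]'

```text
t: 6.55
tool_pos: [0.4396, -0.1149, 0.1322]
orientation: [1.207, 2.899, -0.001]
force: [-0.1, 0.5, 0.0]
opening: 0.0137
gripper_force: 0.0
```

arm_command --deltas '[[[0, 0, -2.5, 0, 0, 0], [0, 0, -2.5, 0, 0, 0], [0, 0, -2, 0, 0, 0], [0, 0, -1.2, 0, 0, 0], [0, 0, -0.5, 0, 0, 0], [0, 0, 0, 0, 0, 0], [0, 0, 0, 0, 0, 0]]]'

```text
t: 7.13
tool_pos: [0.4395, -0.115, 0.0451]
orientation: [1.209, 2.899, -0.0]
force: [0.7, -0.2, -0.2]
opening: 0.0142
gripper_force: 0.0
```

arm_command --deltas '[[[0.6, -0.6, 0, 0, 0, 0], [0.6, -0.6, 0, 0, 0, 0], [0.6, -0.6, 0, 0, 0, 0], [0.6, -0.6, 0, 0, 0, 0], [0.6, -0.6, 0, 0, 0, 0], [0.6, -0.6, 0, 0, 0, 0], [0.6, -0.6, 0, 0, 0, 0], [0.6, -0.6, 0, 0, 0, 0], [0.6, -0.6, 0, 0, 0, 0], [0.6, -0.6, 0, 0, 0, 0], [0.6, -0.6, 0, 0, 0, 0], [0.6, -0.6, 0, 0, 0, 0]]]'

```text
t: 8.13
tool_pos: [0.5116, -0.1868, 0.0445]
orientation: [-1.208, -2.9, -0.0]
force: [-0.4, -0.0, -0.1]
opening: 0.0142
gripper_force: 0.2
```

arm_command --deltas '[[[0.6, -0.6, 0, 0, 0, 0], [0.6, -0.6, 0, 0, 0, 0], [0.6, -0.6, 0, 0, 0, 0], [0.6, -0.6, 0, 0, 0, 0], [0.6, -0.6, 0, 0, 0, 0], [0.6, -0.6, 0, 0, 0, 0], [0.6, -0.6, 0, 0, 0, 0], [0.6, -0.6, 0, 0, 0, 0], [0.6, -0.6, 0, 0, 0, 0], [0.6, -0.6, 0, 0, 0, 0], [0.6, -0.6, 0, 0, 0, 0], [0.6, -0.6, 0, 0, 0, 0]]]'

```text
t: 9.13
tool_pos: [0.5837, -0.2588, 0.0446]
orientation: [-1.208, -2.9, -0.0]
force: [0.3, -0.2, -0.6]
opening: 0.0139
gripper_force: 0.2
```

arm_command --deltas '[[[0.5, -0.5, 0, 0, 0, 0], [0.5, -0.5, 0, 0, 0, 0], [0.5, -0.5, 0, 0, 0, 0], [0.4, -0.4, 0, 0, 0, 0], [0, 0, 0, 0, 0, 0], [0, 0, 2.5, 0, 0, 0], [0, 0, 3, 0, 0, 0], [0, 0, 3, 0, 0, 0], [-2.8, 1.9, 0, 0, 0, 0], [-2.8, 1.9, 0, 0, 0, 0], [-2.8, 1.9, 0, 0, 0, 0], [-2.8, 1.9, 0, 0, 0, 0]]]'

```text
t: 10.13
tool_pos: [0.4888, -0.2003, 0.1295]
orientation: [-1.208, -2.9, -0.0]
force: [0.5, -0.3, 0.3]
opening: 0.0139
gripper_force: 0.0
```

arm_command --deltas '[[[-2.8, 1.9, 0, 0, 0, 0], [-2.8, 1.9, 0, 0, 0, 0], [-2.8, 1.9, 0, 0, 0, 0], [0, 0, 0, 0, 0, 0], [0, 0, 0, 0, 0, 0], [0, 0, 0, 0, 0, 0]]]'

```text
t: 10.63
tool_pos: [0.4068, -0.1445, 0.1304]
orientation: [1.207, 2.898, -0.0]
force: [-0.6, -0.5, -0.4]
opening: 0.0139
gripper_force: 0.0
```

```bash
cat >> h.py <<'E'
def look(k):
    from fit import r
    p=r.x; o=[]
    for n,(x,y,w,h) in dict(scene=(200,235,270,120),side=(205,185,145,215)).items():
        im,m=snap(n,n+k+'.png'); c=im[y:y+h,x:x+w]
        H=cv2.cvtColor(c,cv2.COLOR_BGR2HSV); M=cv2.inRange(H,(78,110,30),(98,255,255))
        N,_,st,ce=cv2.connectedComponentsWithStats(M)
        for i in range(1,N):
            if st[i,4]>15:
                e=[]
                for z in(.049,.013):
                    q=at(m,ce[i,0]+x,ce[i,1]+y,z)[:2]-p[:2]; a,b=np.cos(p[2]),np.sin(p[2]); e+=[round(1e3*(a*q[0]+b*q[1])),round(1e3*(-b*q[0]+a*q[1]))]
                print(n,st[i,4],(ce[i]+(x,y)).round(),'pan',e[:2],'tray',e[2:])
        s=2.2 if n=='scene' else 1.9
        o.append(cv2.resize(c,None,fx=s*.8,fy=s*.8,interpolation=2))
    h=max(a.shape[0] for a in o)
    cv2.imwrite('pics/l'+k+'.png',np.hstack([cv2.copyMakeBorder(a,0,h-a.shape[0],0,0,0) for a in o]))
E
python3 -c "
from h import *
print(monitor.read_state()['tool_pos']);look('A')"
```

```text
[ 0.40676434 -0.14454956  0.13035195]
scene 67 [427. 245.] pan [137, -252] tray [192, -259]
scene 94 [338. 252.] pan [97, -94] tray [149, -92]
scene 106 [258. 285.] pan [-12, 27] tray [33, 38]
scene 153 [280. 292.] pan [-25, -11] tray [19, -3]
scene 132 [394. 298.] pan [-18, -192] tray [26, -195]
scene 150 [406. 317.] pan [-61, -209] tray [-20, -214]
side 61 [247. 236.] pan [-14, 29] tray [-11, 53]
side 88 [244. 255.] pan [-29, -10] tray [-26, 13]
side 99 [304. 346.] pan [21, -208] tray [25, -193]
side 110 [282. 364.] pan [-22, -228] tray [-19, -213]
```

View pics/lA.png

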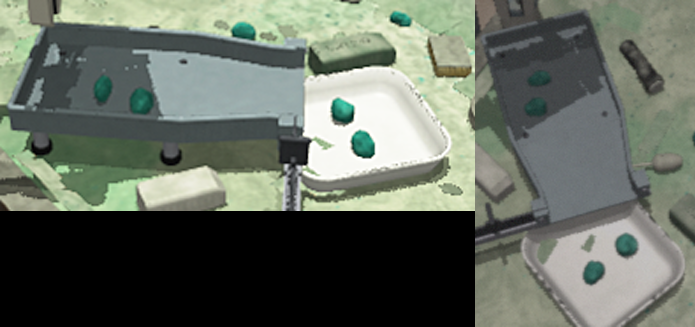

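Two stones lie in the tray (left crop (342,110), (363,143)). The other two are still at their places in the pan ((103,90), (141,100)). Second pass at pan x −0.022.

arm_command --deltas '[[[0, 0, -2.5, 0, 0, 0], [0, 0, -2.5, 0, 0, 0], [0, 0, -2, 0, 0, 0], [0, 0, -1.1, 0, 0, 0], [0, 0, -0.5, 0, 0, 0], [0, 0, 0, 0, 0, 0], [0, 0, 0, 0, 0, 0]]]'

```text
t: 11.32
tool_pos: [0.4068, -0.1447, 0.0443]
orientation: [1.208, 2.9, -0.0]
force: [0.4, -0.7, -0.0]
opening: 0.014
gripper_force: 0.0
```

arm_command --deltas '[[[0.6, -0.6, 0, 0, 0, 0], [0.6, -0.6, 0, 0, 0, 0], [0.6, -0.6, 0, 0, 0, 0], [0.6, -0.6, 0, 0, 0, 0], [0.6, -0.6, 0, 0, 0, 0], [0.6, -0.6, 0, 0, 0, 0], [0.6, -0.6, 0, 0, 0, 0], [0.6, -0.6, 0, 0, 0, 0], [0.6, -0.6, 0, 0, 0, 0], [0.6, -0.6, 0, 0, 0, 0], [0.6, -0.6, 0, 0, 0, 0], [0.6, -0.6, 0, 0, 0, 0]]]'

```text
t: 12.32
tool_pos: [0.4786, -0.2168, 0.0436]
orientation: [-1.208, -2.9, -0.0]
force: [0.3, 0.8, -0.2]
opening: 0.0141
gripper_force: 0.1
```

arm_command --deltas '[[[0.6, -0.6, 0, 0, 0, 0], [0.6, -0.6, 0, 0, 0, 0], [0.6, -0.6, 0, 0, 0, 0], [0.6, -0.6, 0, 0, 0, 0], [0.6, -0.6, 0, 0, 0, 0], [0.6, -0.6, 0, 0, 0, 0], [0.6, -0.6, 0, 0, 0, 0], [0.6, -0.6, 0, 0, 0, 0], [0.6, -0.6, 0, 0, 0, 0], [0.6, -0.6, 0, 0, 0, 0], [0.6, -0.6, 0, 0, 0, 0], [0.6, -0.6, 0, 0, 0, 0]]]'

```text
t: 13.32
tool_pos: [0.5507, -0.2889, 0.0436]
orientation: [-1.208, -2.9, -0.0]
force: [0.1, -0.2, 0.2]
opening: 0.014
gripper_force: 0.1
```

arm_command --deltas '[[[0.5, -0.5, 0, 0, 0, 0], [0.5, -0.5, 0, 0, 0, 0], [0.5, -0.5, 0, 0, 0, 0], [0.5, -0.5, 0, 0, 0, 0], [0, 0, 0, 0, 0, 0], [0, 0, 2.5, 0, 0, 0], [0, 0, 3, 0, 0, 0], [0, 0, 3, 0, 0, 0], [-2, -2, 0, 0, 0, 0], [-2, -2, 0, 0, 0, 0], [0, 0, 0, 0, 0, 0], [0, 0, 0, 0, 0, 0]]]' --gripper -0.7

```text
t: 14.32
tool_pos: [0.5292, -0.349, 0.1288]
orientation: [-1.211, -2.899, -0.0]
force: [0.4, 0.5, 0.3]
opening: 0.014
gripper_force: 0.0
```

```bash
python3 -c "
from h import *
print(monitor.read_state()['tool_pos']);look('B')"
```

```text
[ 0.52920896 -0.34901963  0.12875034]
scene 67 [427. 245.] pan [137, -252] tray [192, -259]
scene 94 [338. 252.] pan [97, -94] tray [149, -92]
scene 130 [394. 298.] pan [-18, -192] tray [27, -195]
scene 91 [377. 306.] pan [-41, -166] tray [2, -167]
scene 153 [406. 317.] pan [-61, -209] tray [-19, -214]
scene 166 [387. 328.] pan [-91, -180] tray [-51, -183]
side 66 [286. 335.] pan [-1, -182] tray [2, -166]
side 104 [304. 346.] pan [21, -209] tray [25, -194]
side 56 [258. 351.] pan [-53, -195] tray [-52, -180]
side 98 [282. 364.] pan [-22, -228] tray [-19, -214]
```

View pics/lB.png

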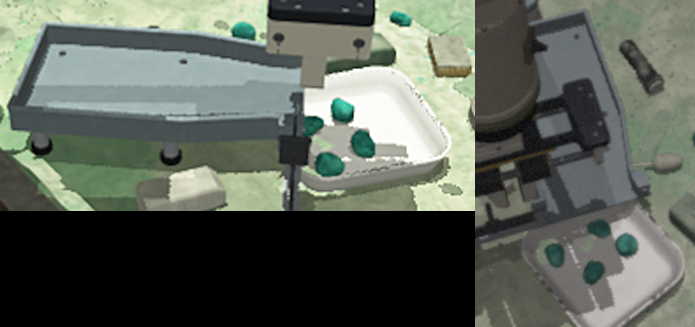

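All four stones lie on the tray floor (left crop (312,125), (342,110), (363,143), (329,163)) and the pan is empty. Now I shut the gate from its −x side.

arm_command --deltas '[[[-1.7, -1.4, 0, 0, 0, 0], [-1.8, -1.4, 0, 0, 0, 0], [-1.7, -1.4, 0, 0, 0, 0], [0, 0, 0, 0, 0, 0], [0, 0, 0, 0, 0, 0], [0, 0, -2, 0, 0, 0], [0, 0, -2, 0, 0, 0], [0, 0, -1, 0, 0, 0], [0, 0, 0, 0, 0, 0], [0, 0, 0, 0, 0, 0]]]' --gripper -1

```text
t: 15.25
tool_pos: [0.4784, -0.3891, 0.078]
orientation: [-1.206, -2.899, -0.001]
force: [0.5, -0.2, 0.1]
opening: 0.0002
gripper_force: 0.0
```

arm_command --deltas '[[[0.7, 0.7, 0, 0, 0, 0], [0.7, 0.7, 0, 0, 0, 0], [0.7, 0.7, 0, 0, 0, 0], [0.7, 0.7, 0, 0, 0, 0], [0.7, 0.7, 0, 0, 0, 0], [0.7, 0.7, 0, 0, 0, 0], [0.7, 0.7, 0, 0, 0, 0], [0.7, 0.7, 0, 0, 0, 0], [0.7, 0.7, 0, 0, 0, 0], [0.7, 0.7, 0, 0, 0, 0], [0.7, 0.7, 0, 0, 0, 0], [0.5, 0.5, 0, 0, 0, 0]]]'

```text
t: 16.25
tool_pos: [0.5618, -0.3076, 0.0799]
orientation: [1.206, 2.898, -0.001]
force: [-1.9, -2.2, 6.4]
opening: 0.0007
gripper_force: 3.0
```

arm_command --deltas '[[[0.2, 0.2, 0, 0, 0, 0], [0.2, 0.2, 0, 0, 0, 0], [0.1, 0.1, 0, 0, 0, 0], [0.1, 0.1, 0, 0, 0, 0], [0.1, 0.1, 0, 0, 0, 0], [0, 0, 0, 0, 0, 0], [0, 0, 0, 0, 0, 0]]]'

```text
t: 16.83
tool_pos: [0.5685, -0.3009, 0.0799]
orientation: [1.206, 2.898, -0.0]
force: [0.7, -0.6, 6.0]
opening: 0.0007
gripper_force: 2.4
```

arm_command --deltas '[[[0.15, 0.15, 0, 0, 0, 0], [0.15, 0.15, 0, 0, 0, 0], [0.15, 0.15, 0, 0, 0, 0], [0, 0, 0, 0, 0, 0], [0, 0, 0, 0, 0, 0]]]'

```text
t: 17.25
tool_pos: [0.5724, -0.297, 0.0799]
orientation: [1.207, 2.899, -0.002]
force: [-1.5, -3.0, 6.3]
opening: 0.0005
gripper_force: 3.9
```

arm_command --deltas '[[[0.15, 0.15, 0, 0, 0, 0], [0.15, 0.15, 0, 0, 0, 0], [0.15, 0.15, 0, 0, 0, 0], [0, 0, 0, 0, 0, 0], [0, 0, 0, 0, 0, 0]]]'

```text
t: 17.67
tool_pos: [0.5732, -0.2964, 0.0798]
orientation: [-1.21, -2.897, 0.012]
force: [-18.9, -17.0, 11.7]
opening: 0.0006
gripper_force: 13.1
```

Run:
```python
from h import *
from fit import *
s=monitor.read_state();print(s['tool_pos'],s['force'])
a,_=snap('scene','s9.png');b,_=snap('side','d9.png')
print('shut tab scene',px(ms,W(r.x,(0,-.153,.09))),px(mc,W(r.x,(0,-.153,.09))))
a=cv2.resize(a[220:320,320:420],None,fx=3.9,fy=3.9,interpolation=2);b=cv2.resize(b[260:360,230:330],None,fx=3.9,fy=3.9,interpolation=2)
cv2.imwrite('pics/m9.png',np.hstack([a,b]))
```

```text
[ 0.57324829 -0.29635338  0.07984257] [-18.86708341 -16.97164796  11.74812957]
shut tab scene [[281.16166308 308.58790128]] [[371.25661583 268.23506554]]
```

View pics/m9.png

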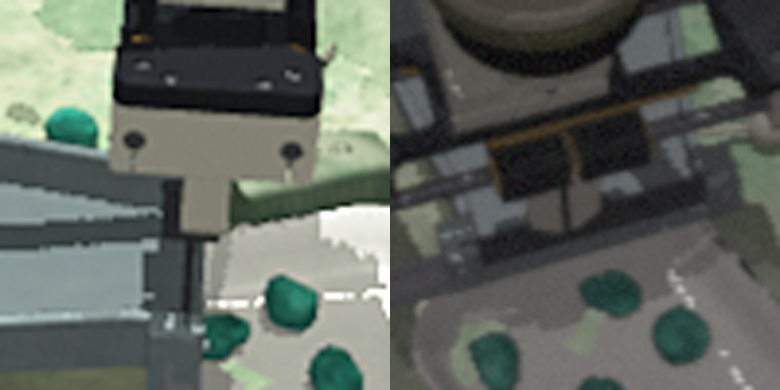

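The force again rose to 25 N at a hard stop. The picture shows the fingers (left crop (205,205)) against the tab in front of the spout, and the stones in the tray. I back off and lift away.

arm_command --deltas '[[[-0.6, -0.6, 0, 0, 0, 0], [-0.6, -0.6, 0, 0, 0, 0], [-0.3, -0.3, 0, 0, 0, 0], [0, 0, 2.5, 0, 0, 0], [0, 0, 3, 0, 0, 0], [0, 0, 3, 0, 0, 0], [-2.5, 2, 2, 0, 0, 0], [-2.5, 2, 2, 0, 0, 0], [-2.5, 3, 0, 0, 0, 0], [-2, 3, 0, 0, 0, 0], [-1, 3, 0, 0, 0, 0], [0, 0, 0, 0, 0, 0]]]'

```text
t: 18.77
tool_pos: [0.4544, -0.1724, 0.2032]
orientation: [-1.204, -2.9, -0.004]
force: [-1.0, -0.8, 0.0]
opening: 0.0006
gripper_force: 0.0
```

```bash
python3 -c "
from h import *
print(monitor.read_state()['tool_pos']);look('Z')"
```

```text
[ 0.45443239 -0.17243244  0.20319731]
scene 67 [427. 245.] pan [137, -252] tray [192, -259]
scene 93 [338. 252.] pan [97, -94] tray [149, -91]
scene 130 [394. 298.] pan [-18, -192] tray [27, -195]
scene 94 [377. 306.] pan [-41, -166] tray [3, -167]
scene 150 [406. 317.] pan [-61, -209] tray [-20, -214]
scene 160 [386. 329.] pan [-92, -180] tray [-52, -182]
side 93 [286. 335.] pan [-1, -182] tray [2, -166]
side 103 [304. 346.] pan [21, -208] tray [26, -193]
side 82 [257. 351.] pan [-55, -195] tray [-53, -179]
side 111 [282. 364.] pan [-21, -228] tray [-19, -213]
```

View pics/lZ.png

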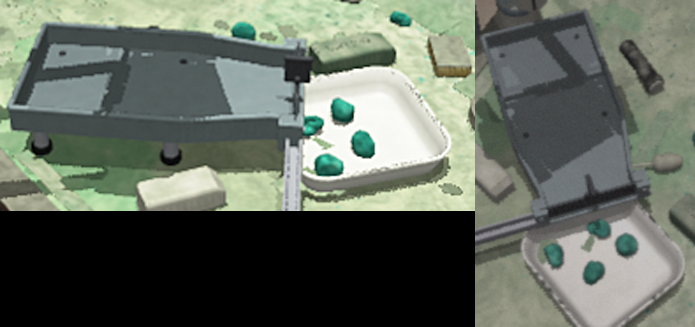

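The pan is empty. The gate is shut with its tab at the middle of the spout (left crop (297,68)). All four stones are at rest in the tray, the tray and bystanders are in place, and the arm is clear.

```bash
python3 -c "
from plant import ticket
print(ticket.close_job())"
```

```text
the job is handed in; nothing more can be done
None
```

The job is handed in: I slid the gate fully open, swept all four stones into the white tray, and pushed the gate shut against its stop; the last pictures showed the tray and bystanders in place, but no verdict was returned.

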